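# Put the biscuits away and find the lids that fit the canisters

## Robot

A 7-joint arm with a two-finger parallel gripper is mounted at the origin on a cart in front of the work surface, level with it; the furniture and walls round the work are solid. World frame = base frame: x ahead of the robot, y to its left, z up, the work surface at z = 0. Lengths are in mm, angles in rad, forces in N, time in s.
With the tool pointing down it reaches from about 400 to 850 mm from the base axis. Payload 10.4 kg.
Tool frame: the origin (TCP) lies midway between the tips of the shut fingers; the grasp point (between the pads) lies 19 mm behind it; z points along the fingers, y is the line along which they close (so a half turn about z gives the same grasp; the last joint's range is limited). The gripper opens to 87 mm and grips with 3 to 60 N. Pads are 19 mm wide; open, the fingers measure 117 mm over their backs; the gripper's body (75 mm by 190 mm) begins 51 mm behind the grasp point.
Start: joints at [1.264, 0.332, -0.065, 1.46, 0.022, 1.35, -0.088], TCP at [175.025, -600.015, 222.576] pointing down, gripper open.
Joint ranges: [-2.6, 2.6], [-0.5, 2.12], [-1.47, 1.34], [0.16, 2.42], [-1.27, 4.41], [0.06, 2.06], [-2.6, 2.6]. Speed limits (rad/s): [2.22, 2.22, 2.79, 2.79, 3.14, 3.14, 3.14].

## Interface

Orientations are given as a unit quaternion [x, y, z, w].
In Python, from cell import bot gives the robot as it stands. The module is installed in compiled form; this text tells all that it offers. Calls block until the motion is done:
- bot.goto(position, orientation): joint-space move of the TCP to a pose.
- bot.move_straight(position, ori=None, v=150, force_limit=None): straight line of the TCP; ori=None keeps the orientation; v is the mean speed in mm/s. With force_limit (N) it stops when the force on the tool has changed by that much, and returns True; else False.
- bot.movej(angles): joint-space move.
- bot.release() and bot.grasp(squeeze=None): open the fingers fully, or close them until they stop; squeeze is the grip in N (None keeps the last).
- bot.hold(seconds).
- bot.inverse_kinematics(position, orientation): joint angles nearest the present ones, or None.
- bot.grab_frame(name): name is "scene" or "side" or "wrist"; returns a dict with "color" (400x640x3 uint8, blue, green, red), "z_map" (400x640 float32, mm along the optical axis (not along the pixel's ray), 0 where there is no reading), "intrinsics" (3x3 intrinsics, pixels), "D" ([k1, k2, p1, p2, k3] as OpenCV has them; the pictures are not rectified), "rvec" (rotation vector, rad) and "tvec" (3), from world to camera coordinates, as OpenCV has them. Camera axes: x right, y down, z forward; pixel columns grow to the right and rows downward; lengths in mm; the calibration is good to about 2 mm. A picture is of the moment at which its call begins.
A pose or a line that the arm cannot do raises bot.PlanningError and nothing moves.
- bot.finish_job(): hands the job in; it is judged then, once.
Trained networks look in the newest picture that a camera, given by its name, has taken for a name from the list of things; names that differ only in an ending like _2 or _b are one class to them, and where a whole thing is asked for, a point or a joint stands for the part that bears it (a point fixed in the world has none). Each returns a list of dicts, best first, with "p" (0 to 1); they miss things now and then, are a little off and sometimes report something else, mostly with a low value. They report only what shows in the picture. A call takes as long as a camera call.
- bot.trace(camera, thing): "pixels" (400x640 bool, what is visible of it).
- bot.place_of(camera, thing): "location" ([x, y, z] in mm, in world coordinates, good to about 4 mm: a listed point, or the origin of a listed thing).
Readings, each from a call of its own:
- bot.read_time_s(): time.
- bot.read_joint_pos(): joint angles.
- bot.read_joint_vel(): joint speeds.
- bot.read_joint_torque(): joint torques, N m.
- bot.read_ee_pos(): TCP position.
- bot.read_eef_rot(): TCP orientation.
- bot.read_ft_force(): force on the tool from outside, world axes, zero at the start.
- bot.read_torque(): the same for the moment, N m.
- bot.read_opening(): finger opening in mm.
- bot.read_gripper_force(): force on a finger pad.
Only numpy, scipy, OpenCV 4.12 (cv2) and the standard library are available. Lean on these libraries where they do the work, as an engineer would, in place of code of your own. Each camera call takes 0.05 s, during which the arm holds its last target. There are 200 camera calls.

## Task

Put all the loose biscuits into the canister that is empty (the other one is in use for a bread roll), then close both canisters, each with the one of the three look-alike lids that snaps onto it; find out by trying: the right lid clicks in, lies flush on the rim and does not lift off at a light pull. Put the spare lid that fits neither on the sloped lid stand, lying flat on its slope with the grip up and settled against the bottom lip, and leave everything else where it is.

Things in the scene. Friction and masses are not known exactly. Their poses are not given: they have to be found in the camera images.
- lid_1: one of 3 lids alike from above: wooden disc 142 mm across, 7 thick; under it a grey plug 16 deep; on top an upright grip bar 46 long (lid x), 18 thick (y), 30 tall. Origin: centre of the plug's underside; z out of its top: disc at z 16-23 mm, bar 23-53. 0.16 kg. Lies on the table, plug down; the three swap places from start to start
- lid_2: a lid that looks like lid_1, same sizes, origin and axes. The plugs differ by a few mm: each canister has just one lid that snaps past the beads of its mouth, the third lid fits neither. Which is which is not told: try. Home: lid origin 76 mm above the canister's origin, disc flush on the rim
- lid_3: a lid that looks like lid_1, same sizes, origin and axes. On a canister, a lid too big stops with its disc 11 mm or more above the rim; one too small drops in to the same height as the right one, but with no click and loose: it lifts straight off
- tub_a: one of 2 white enamelled canisters alike from outside, 142 mm across the rim, 92 tall, open, inside floor 6 mm up, mouth 120 to 128 mm (the two differ). Origin: centre of the underside, z up. Four sprung beads stand 4 mm into the mouth just below the rim. Loose, about 1.3 kg. One is empty, the other holds a bread roll; they swap places from start to start
- tub_b: the other canister, described as tub_a. The lid that fits a mouth clicks in under a downward push of about 10 N (17 N is ample) and then holds against a pull of 4 N
- roll_a: a bread roll, about 66 x 105 mm, 34 mm high, origin at the centre of its underside, lying in canister tub_a at the start; None when it is absent. Exactly one of roll_a and roll_b is there: it marks the canister in use.
- roll_b: a bread roll, about 66 x 105 mm, 34 mm high, origin at the centre of its underside, lying in canister tub_b at the start; None when it is absent. Exactly one of roll_a and roll_b is there: it marks the canister in use.
- biscuit_1: a round oat biscuit, 62 mm across, 15 mm thick, rigid, 0.03 kg, origin at the centre of its underside, lying loose on the table; two to four of the biscuits are there, None when absent. They stack in the middle of a canister.
- biscuit_2: a round oat biscuit, 62 mm across, 15 mm thick, rigid, 0.03 kg, origin at the centre of its underside, lying loose on the table; two to four of the biscuits are there, None when absent. They stack in the middle of a canister.
- biscuit_3: a round oat biscuit, 62 mm across, 15 mm thick, rigid, 0.03 kg, origin at the centre of its underside, lying loose on the wooden board at the left, whose top is 20 mm above the table; two to four of the biscuits are there, None when absent. They stack in the middle of a canister.
- biscuit_4: a round oat biscuit, 62 mm across, 15 mm thick, rigid, 0.03 kg, origin at the centre of its underside, lying loose on the wooden board at the left, whose top is 20 mm above the table; two to four of the biscuits are there, None when absent. They stack in the middle of a canister.
- lid_stand: fixed wooden stand for one lid, 190 mm wide (y), 160 deep: a smooth board rising away from the robot at 25 degrees, a lip 26 mm tall along its low front edge, low end cheeks. Origin: on the table under its middle; x up-slope (level), z up. A lid at the lip has its origin at x -11, y 0, z 48 mm, its z tilted 25 degrees toward the robot; released near the lip, a lid slides down to it
- mill: a glass salt mill, 44 mm across, 90 mm tall, a bystander, origin at the centre of its underside: leave it where it stands.

How it is judged:
By the outcome, as a careful person would: the job done as asked, in the order asked, and still so for the second after the job is handed in, with the robot touching nothing.
Of roll_a, roll_b only 1 to 1 are there at a start; the rules pass over those that are not, and their reading is None.
Of biscuit_1, biscuit_2, biscuit_3, biscuit_4 only 2 to 4 are there at a start; the rules pass over those that are not, and their reading is None.
At some moment in a run one of biscuit_1, biscuit_2, biscuit_3, biscuit_4 may be knocked a few centimetres aside while the robot is not near it.
It also fails if it takes over 210 s, if anything falls off the work surface, if the arm or the gripper's body presses on something with over 40 N, if the wrist force passes 120 N, or if a joint passes its speed limit or range.

## Working session

There is one attempt and no reset: what is moved stays moved. The work goes in short steps, each a Python script; the robot and the scene stay as the last script left them, time stands still between calls to the robot, and variables do not carry over. Pictures are saved under pics/ and viewed, at most 14 in all, crops included, and the job is handed in when it is done.

```bash
mkdir -p pics; ls; python3 - <<'E'
from cell import bot
import cv2,numpy as np
a=bot.grab_frame("scene"); b=bot.grab_frame("side")
cv2.imwrite("pics/scene0.png",a["color"]);cv2.imwrite("pics/side0.png",b["color"])
for cam in("scene","side"):
    for t in["lid_1","tub_a","roll_a","biscuit_1","lid_stand","mill"]:
        for r in bot.place_of(cam,t): print(cam,t,round(r["p"],2),np.round(r["location"]))
for f in(a,b):
    R=cv2.Rodrigues(np.array(f["rvec"]))[0];print(np.round(-R.T@np.array(f["tvec"]).ravel()),np.round(R[2],2))
print(bot.read_time_s(),bot.read_eef_rot(),bot.read_opening())
E
```

```text
pics
scene lid_1 0.85 [ 400. -247.   -5.]
scene lid_1 0.84 [558. 269.   0.]
scene lid_1 0.68 [ 634. -197.   -0.]
scene tub_a 0.79 [425. 169.  -3.]
scene tub_a 0.7 [436. -20.   1.]
scene roll_a 0.51 [438. -21.   0.]
scene biscuit_1 0.54 [437. 384.  19.]
scene lid_stand 0.61 [634.  33.   1.]
scene mill 0.9 [504. 439.   4.]
scene mill 0.56 [637.  32.  -2.]
side lid_1 0.93 [558. 270.   0.]
side lid_1 0.63 [ 632. -201.    1.]
side lid_1 0.58 [ 398. -252.    2.]
side tub_a 0.84 [421. 161.   3.]
side tub_a 0.72 [441. -23.   3.]
side roll_a 0.79 [424. 165.   2.]
side biscuit_1 0.7 [440. 384.  19.]
side biscuit_1 0.56 [ 510. -142.    3.]
side lid_stand 0.93 [632.  32.   2.]
side lid_stand 0.26 [ 632. -199.   -1.]
side mill 0.56 [509. 443.  -4.]
[-198. 1172.  774.] [ 0.48 -0.74 -0.47]
[ 790.  658. 1267.] [-0.2  -0.42 -0.88]
0.7 [9.89948131e-01 1.41430884e-01 3.41288105e-05 5.18212136e-05] 87.16971390988786
```

View pics/scene0.png

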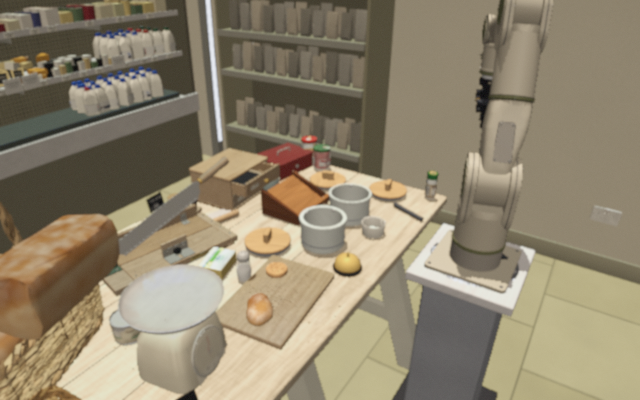

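View pics/side0.png

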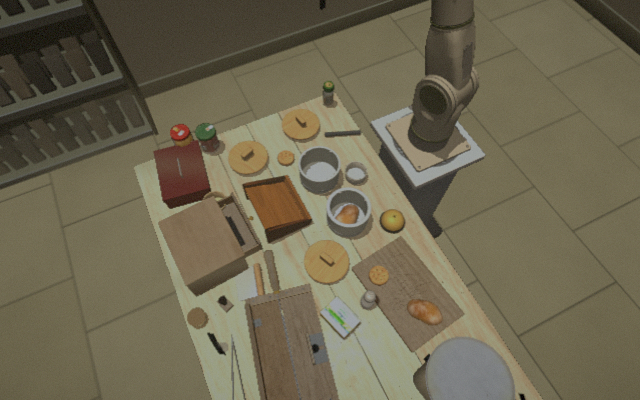

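The side view shows lids at about (300,124), (248,157) and (327,262). The empty canister is at (320,168) and the one with the roll at (348,213). There are biscuits at (286,158) and, on the board, (379,275), plus an unidentified round thing at (198,318). Next I'll measure these from the depth map.

```bash
cat > h.py <<'E'
from cell import bot
import cv2,numpy as np
def cloud(f):
    z=f["z_map"];K=np.array(f["intrinsics"]);D=np.array(f["D"],float)
    v,u=np.mgrid[:400,:640]
    p=cv2.undistortPoints(np.stack([u,v],-1).reshape(-1,1,2).astype(float),K,D).reshape(400,640,2)
    R=cv2.Rodrigues(np.array(f["rvec"]))[0];t=np.array(f["tvec"]).ravel()
    c=np.concatenate([p*z[...,None],z[...,None]],-1)
    P=(c-t)@R; P[z<=0]=np.nan
    return P
def bar(P,c,lo=30,hi=62,r=45):
    "bar top centre and yaw of its long axis"
    m=(np.hypot(P[...,0]-c[0],P[...,1]-c[1])<r)&(P[...,2]>lo)&(P[...,2]<hi)
    q=P[m][:,:2].astype(np.float32)
    (cx,cy),(w,h),a=cv2.minAreaRect(q)
    box=cv2.boxPoints(((cx,cy),(w,h),a)); e=[box[1]-box[0],box[2]-box[1]]; e=max(e,key=np.linalg.norm)
    return np.round([cx,cy]),np.round(np.degrees(np.arctan2(e[1],e[0]))%180),np.round([w,h]),np.percentile(P[m][:,2],95),len(q)
def circ(P,c,lo,hi,r):
    m=(np.hypot(P[...,0]-c[0],P[...,1]-c[1])<r)&(P[...,2]>lo)&(P[...,2]<hi)
    q=P[m][:,:2].astype(np.float32); (x,y),rr=cv2.minEnclosingCircle(q); return round(x),round(y),round(rr),len(q),np.round(np.median(q,0))
E
python3 - <<'E'
from h import *
for n in("scene","side"):
    f=bot.grab_frame(n);P=cloud(f);print(n)
    for c in[(399,-250),(633,-199),(558,270)]: print(" lid",bar(P,c),circ(P,c,14,30,80))
    for c in[(438,-22),(423,165)]: print(" tub",circ(P,c,84,100,85))
    print(" bis",circ(P,(510,-142),10,20,45),circ(P,(440,384),30,42,45))
    for r in bot.trace(n,"lid_1")+bot.trace(n,"biscuit_1"): print("  ",round(r["p"],2),np.round(np.nanmedian(P[r["pixels"]],0)),r["pixels"].sum())
    if n=="side":
        print("thing",P[318,198],P[318,215],"bowl",P[174,356])
        img=f["color"][90:290,230:440]; cv2.imwrite("pics/side_z.png",cv2.resize(img,None,fx=2.8,fy=2.8,interpolation=cv2.INTER_CUBIC))
E
```

```text
scene
 lid (array([ 385., -248.]), np.float32(114.0), array([46., 54.]), np.float64(58.38373010187887), 69) (403, -250, 74, 465, array([ 390., -238.], dtype=float32))
 lid (array([ 630., -195.]), np.float32(51.0), array([72., 44.]), np.float64(58.50394960055828), 98) (633, -196, 75, 353, array([ 619., -184.], dtype=float32))
 lid (array([554., 274.]), np.float32(114.0), array([19., 49.]), np.float64(57.12501526688241), 107) (556, 271, 74, 883, array([545., 284.], dtype=float32))
 tub (435, -21, 75, 348, array([433., -20.], dtype=float32))
 tub (423, 162, 75, 497, array([423., 168.], dtype=float32))
 bis (0, 0, 0, 0, array([nan, nan], dtype=float32)) (434, 386, 31, 256, array([432., 388.], dtype=float32))
   0.86 [ 622. -186.   27.] 485
   0.84 [ 390. -235.   27.] 624
   0.62 [429. 391.  35.] 294
side
 lid (array([ 392., -245.]), np.float32(86.0), array([69., 43.]), np.float64(56.586636059295486), 87) (397, -252, 74, 851, array([ 405., -245.], dtype=float32))
 lid (array([ 633., -200.]), np.float32(79.0), array([59., 45.]), np.float64(55.41235985522238), 95) (633, -198, 74, 963, array([ 634., -191.], dtype=float32))
 lid (array([556., 272.]), np.float32(111.0), array([19., 47.]), np.float64(56.183293745465114), 109) (555, 271, 72, 1422, array([558., 276.], dtype=float32))
 tub (435, -21, 73, 317, array([434., -19.], dtype=float32))
 tub (425, 164, 73, 486, array([425., 167.], dtype=float32))
 bis (509, -142, 32, 180, array([ 508., -142.], dtype=float32)) (435, 386, 30, 267, array([437., 386.], dtype=float32))
   0.83 [ 632. -192.   23.] 1069
   0.81 [ 403. -242.   23.] 992
   0.63 [558. 276.  23.] 1522
   0.8 [437. 387.  33.] 297
   0.61 [ 509. -140.   14.] 214
thing [969.7315205  272.67657887  47.81263188] [ 9.31477722e+02  2.79725066e+02 -5.68105994e-01] bowl [313.14502571  25.91905585   4.25753122]
  return _methods._mean(a, axis=axis, dtype=dtype,
  ret = um.true_divide(
```

View pics/side_z.png

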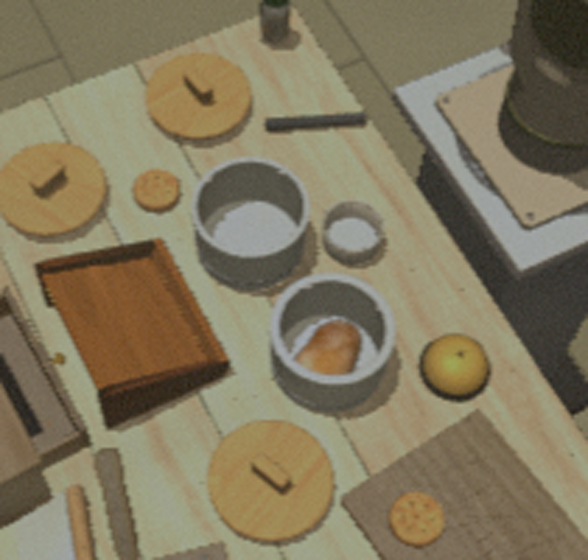

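There are two biscuits: on the table at about (509,-142), and on the board at about (435,386). The far round thing (z=48, out of reach) isn't one. The empty canister is at (435,-21). I'll go above the first biscuit and look from there.

```bash
cat >> h.py <<'E'
def down(deg): a=np.radians(deg)/2; return [np.cos(a),np.sin(a),0,0]
def yaws(p,deg):
    "tool-x heading deg (mod 180) with the last joint nearest its middle"
    b=[]
    for d in(deg,deg+180,deg-180):
        j=bot.inverse_kinematics(p,down(d))
        if j is not None: b.append((abs(j[6]),d))
    return min(b)[1]
def tcp(): return np.round(np.array(bot.read_ee_pos()),1)
def wrist(n=None):
    f=bot.grab_frame("wrist")
    if n: cv2.imwrite(f"pics/{n}.png",f["color"])
    return f,cloud(f)
E
python3 - <<'E'
from h import *
p=[509,-142,250]; d=yaws(p,110); print(d,np.round(bot.inverse_kinematics(p,down(d)),2))
bot.goto(p,down(d)); print(tcp(),bot.read_time_s())
f,P=wrist("w1"); R=cv2.Rodrigues(np.array(f["rvec"]))[0];print(np.round(-R.T@np.array(f["tvec"]).ravel()),np.round(R[2],2))
print(circ(P,(509,-142),10,20,45)); print([ (round(r["p"],2),np.round(r["location"])) for r in bot.place_of("wrist","biscuit_1")])
E
```

```text
110 [ 0.8   0.16 -0.68  1.64  0.1   1.37  0.46]
[ 508.7 -143.5  249.8] 3.0417
[483. -72. 412.] [ 0.09 -0.26 -0.96]
(509, -145, 31, 2124, array([ 508., -143.], dtype=float32))
[(0.82, array([ 511., -144.,   -2.]))]
```

View pics/w1.png

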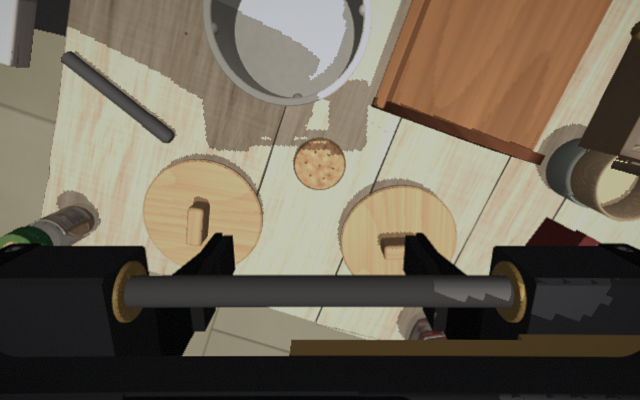

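The wrist view shows the biscuit at pixel (320,165), with both lids clear of the fingers. Next: pick it, and measure the canister on the way to dropping it in.

```bash
cat >> h.py <<'E'
def pick(x,y,z,deg,sq,up=250):
    bot.goto([x,y,up],down(deg)); bot.move_straight([x,y,z+60],v=250)
    t=bot.move_straight([x,y,z],v=60,force_limit=10)
    bot.grasp(sq); o=bot.read_opening(); bot.move_straight([x,y,up],v=250)
    print("pick",t,tcp(),round(o,1),round(bot.read_opening(),1),bot.read_time_s())
E
python3 - <<'E'
from h import *
pick(508.5,-143.5,3,110,8)
q=[435,-21,200]; d=yaws(q,110); bot.goto(q,down(d))
f,P=wrist(); print(tcp(),round(bot.read_opening(),1),"tub",circ(P,(435,-21),86,98,85))
bot.move_straight([435,-21,96],v=200); print(tcp()); bot.hold(.3); bot.release(); bot.hold(.4)
bot.move_straight([435,-21,250],v=300)
f,P=wrist("w2"); print("tub",circ(P,(435,-21),86,98,85),bot.read_time_s())
for r in bot.place_of("wrist","biscuit_1"): print(r["p"],r["location"])
p=[435,386,270]; d=yaws(p,38); print(d); bot.goto(p,down(d)); f,P=wrist("w3"); print(tcp(),circ(P,(435,386),30,42,50),bot.read_time_s())
for r in bot.place_of("wrist","biscuit_1"): print(r["p"],r["location"])
cv2.imwrite("pics/w23.png",np.hstack([cv2.imread(f"pics/w{i}.png")[:, 100:500] for i in(2,3)]))
E
```

```text
pick False [ 507.8 -143.4  248.7] 61.8 61.8 7.15
[435.3 -21.7 200. ] 61.5 tub (436, -22, 71, 3515, array([411.,  11.], dtype=float32))
[435.8 -21.1  96.8]
tub (436, -23, 71, 3696, array([435., -19.], dtype=float32)) 10.6917
0.7 [434.2, -19.5, 2.0]
218
[436.  384.7 269.8] (435, 385, 31, 2027, array([434., 384.], dtype=float32)) 12.3
0.77 [435.4, 386.2, 17.1]
```

View pics/w23.png

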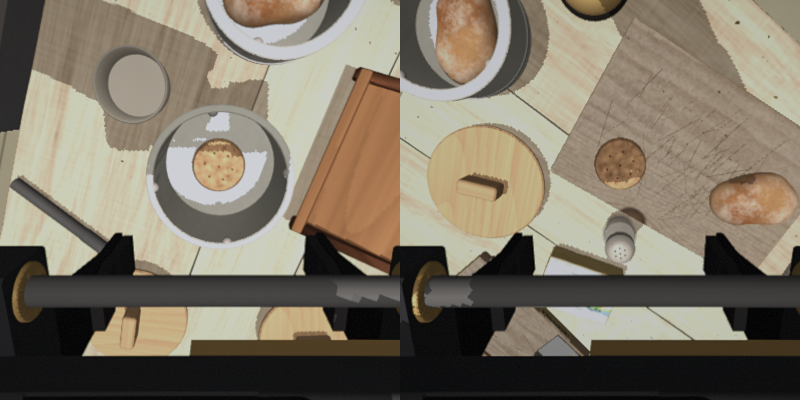

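The first biscuit lies flat in the middle of the empty canister. The second one, at (620,162) in the full frame, is clear of the mill and the loaf.

```bash
python3 - <<'E'
from h import *
pick(435,385,23,218,8,270)
q=[436,-22,260]; d=yaws(q,110); bot.goto(q,down(d)); print(tcp(),round(bot.read_opening(),1))
bot.move_straight([436,-22,98],v=250); bot.hold(.3); print(tcp()); bot.release(); bot.hold(.4)
bot.move_straight([436,-22,260],v=300); f,P=wrist("w4")
m=np.hypot(P[...,0]-436,P[...,1]+22)<55; print("in tub z",np.nanpercentile(P[m][:,2],[50,80,90,95,99]))
q=P[m&(P[...,2]>25)&(P[...,2]<60)]; print(circ(q[None],(436,-22),25,60,60))
print("P",bar(P,(398,-251)),"Q",bar(P,(633,-199)),"tub",circ(P,(436,-22),86,98,85))
# lid P from close by
p=[400,-250,250]; d=yaws(p,100); bot.goto(p,down(d)); f,P=wrist("w5")
print(tcp(),"P",bar(P,(398,-251)),circ(P,(398,-251),14,30,80),bot.read_time_s())
c=np.round([tuple(r["location"]) for r in bot.place_of("wrist","lid_1")]); print(c)
cv2.imwrite("pics/w45.png",np.hstack([cv2.imread(f"pics/w{i}.png")[:, 120:520] for i in(4,5)]))
E
```

```text
pick False [434.8 384.5 268.7] 61.4 61.8 16.3583
[436.2 -20.7 259.8] 62.0
[436.5 -22.1  98.8]
in tub z [349.74113197 368.73865087 371.13032999 371.94750195 373.18607865]
(433, -26, 31, 1904, array([435., -23.], dtype=float32))
P (array([ 400., -251.]), np.float32(101.0), array([18., 47.]), np.float64(54.234315628559195), 557) Q (array([ 628., -193.]), np.float32(30.0), array([46.,  8.]), np.float64(44.44775631012046), 270) tub (436, -23, 71, 3489, array([435., -20.], dtype=float32))
[ 401.  -247.9  250.1] P (array([ 399., -251.]), np.float32(101.0), array([18., 46.]), np.float64(53.9745127281295), 736) (399, -252, 71, 10982, array([ 397., -246.], dtype=float32)) 21.825
[[ 398. -252.    1.]]
```

View pics/w45.png

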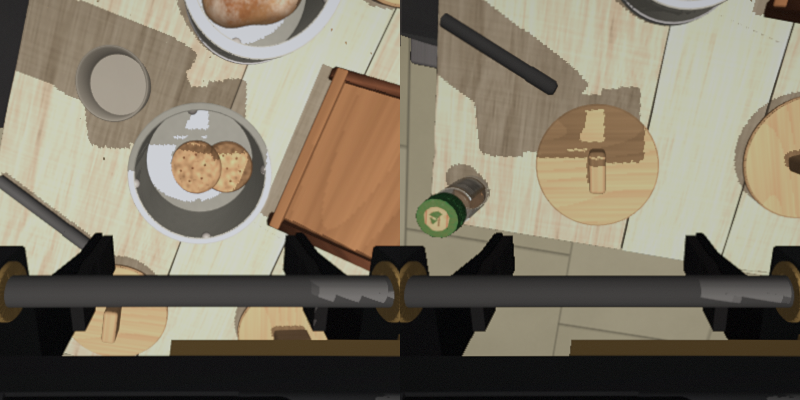

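Both biscuits are in the canister, overlapping at about (215,165). Lid P's bar is at (597,170) in the second panel, with a yaw of 101°. I'll pick that lid and try it on the empty canister first.

```bash
cat >> h.py <<'E'
TUB={"E":(436,-22.5),"R":(424,163.5)}
def trial(t,yaw=110,F=17,dx=0,dy=0):
    "lower the held lid (TCP 26 above its origin) into tub t; returns 'high','click','loose'"
    x,y=TUB[t]; x+=dx;y+=dy; d=yaws([x,y,200],yaw)
    bot.goto([x,y,200],down(d)); bot.move_straight([x,y,126],v=150); bot.hold(.3)
    f0=bot.read_ft_force()[2]; s=bot.move_straight([x,y,100],v=25,force_limit=F)
    z=bot.read_ee_pos()[2]; f=bot.read_ft_force(); print(t,"stop",s,tcp(),"F",np.round(f,1),"f0",round(f0,1))
    if z>108: return "high"
    z0=z
    for i in range(16):
        z+=.7; p=list(bot.read_ee_pos()); bot.move_straight([x,y,z],v=15); pull=f0-bot.read_ft_force()[2]
        if pull>3: print("held, pull",round(pull,1),"at dz",round(z-z0,1)); return "click"
    print("loose, pull",round(pull,1),tcp()); return "loose"
E
python3 - <<'E'
from h import *
d=yaws([399,-251,250],101)
pick(399,-251,26,d,40); 
r=trial("E"); print(r,bot.read_time_s(),round(bot.read_opening(),1)); wrist("w6")
E
```

```text
pick False [ 398.4 -250.7  248.6] 17.7 17.3 26.25
E stop True [435.9 -22.4 102. ] F [-1.3  0.3  5.5] f0 -1.8
held, pull 4.4 at dz 2.1
click 29.7833 17.5
```

Lid P went down to home height on E and held a 4.4 N pull. I'll release it, check that it lies flush, and then look at lid Q.

```bash
python3 - <<'E'
from h import *
x,y=TUB["E"]; bot.release(); bot.move_straight([x,y,250],v=250); f,P=wrist("w7")
m=(np.hypot(P[...,0]-x,P[...,1]-y)<68)
for a in range(0,360,60):
    k=m&(np.hypot(P[...,0]-x-50*np.cos(np.radians(a)),P[...,1]-y-50*np.sin(np.radians(a)))<10); print(a,k.sum(),np.round(np.nanmedian(P[k][:,2]),1),end="; ")
print("\nE lid",circ(P,(x,y),94,104,85),bar(P,(x,y),106,140))
p=[633,-199,250]; d=yaws(p,30); bot.goto(p,down(d)); f,P=wrist("w8")
print(d,tcp(),"Q",bar(P,(633,-199)),circ(P,(633,-199),14,30,80),bot.read_time_s())
cv2.imwrite("pics/w78.png",np.hstack([cv2.imread(f"pics/w{i}.png")[:, 120:520] for i in(7,8)]))
E
```

```text
0 585 99.8; 60 7635 341.6; 120 398 99.1; 180 7814 342.3; 240 328 99.0; 300 316 99.0; 
E lid (435, -23, 71, 16441, array([432., -17.], dtype=float32)) (array([435., -23.]), np.float32(110.0), array([18., 46.]), np.float64(129.9385697119893), 1156)
30 [ 632.8 -197.9  250.2] Q (array([ 632., -200.]), np.float32(22.0), array([46., 18.]), np.float64(54.05206482815671), 728) (632, -200, 71, 11031, array([ 636., -196.], dtype=float32)) 33.175
```

View pics/w78.png

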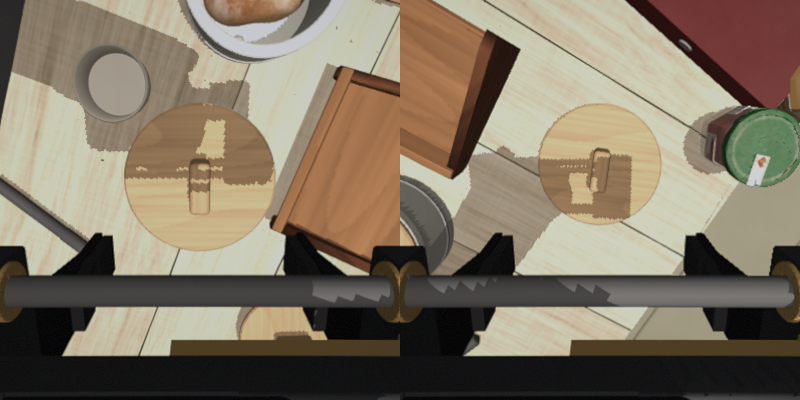

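P lies flush on E, with its disc at z=99 all round. Q's bar is at yaw 22°, position (632,-200). I'll measure canister R, then try Q on it.

```bash
python3 - <<'E'
from h import *
p=[424,163,250]; d=yaws(p,110); bot.goto(p,down(d)); f,P=wrist("w9")
c=circ(P,(424,163),86,98,85); print(c,bar(P,(556,272)),bot.read_time_s())
d=yaws([632,-200,250],22); pick(632,-200,26,d,40)
TUB["R"]=(c[0]+.0,c[1]+.5)
r=trial("R"); print(r,bot.read_time_s())
E
```

```text
(425, 164, 71, 5332, array([424., 168.], dtype=float32)) (array([556., 272.]), np.float32(114.0), array([18., 45.]), np.float64(53.837270370283285), 1113) 34.7667
pick False [ 631.4 -200.   248.4] 17.8 17.8 40.4333
R stop True [425.  164.4 101.9] F [-1.1 -1.6  6.1] f0 -1.2
held, pull 5.3 at dz 1.4
click 44.3417
```

Q also clicks onto R. I'll confirm that with a fresh grip and a settled pull, then check flushness.

```bash
python3 - <<'E'
from h import *
x,y=425,164.5
bot.release(); bot.hold(.2); f0=bot.read_ft_force()[2]; bot.move_straight([x,y,102.5],v=20); bot.grasp(40); bot.hold(.3)
z=bot.read_ee_pos()[2]
for i in range(8):
    z+=.5; bot.move_straight([x,y,z],v=15); bot.hold(.2); F=bot.read_ft_force()[2]-f0; print(round(z,1),tcp()[2],round(F,2))
    if F<-3.3: break
bot.release(); bot.move_straight([x,y,250],v=250); f,P=wrist("w10")
P[P[...,2]>200]=np.nan
for a in range(0,360,60):
    k=(np.hypot(P[...,0]-x-50*np.cos(np.radians(a)),P[...,1]-y-50*np.sin(np.radians(a)))<10); print(a,k.sum(),np.round(np.nanmedian(P[k][:,2]),1),end="; ")
print("\n",circ(P,(x,y),94,104,85),bot.read_time_s())
q=[632,33,300]; bot.goto(q,down(yaws(q,0))); f,P=wrist("w11")
q=P[(abs(P[...,0]-640)<40)&(abs(P[...,1]-33)<50)&(P[...,2]<150)]
A=np.c_[q[:,:2],np.ones(len(q))]; s=np.linalg.lstsq(A,q[:,2],rcond=None)[0]; print("plane",s,"slope deg",np.degrees(np.arctan(np.hypot(*s[:2]))),"dir",np.degrees(np.arctan2(s[1],s[0])),"z at origin",s@[632,33,1])
for c in("wrist","side"):
    if c=="side": bot.grab_frame(c)
    for r in bot.place_of(c,"lid_stand"): print(c,r["p"],np.round(r["location"],1))
E
```

```text
103.0 103.0 -4.63
0 342 99.0; 60 386 99.0; 120 400 99.0; 180 372 99.2; 240 325 99.1; 300 314 99.0; 
 (425, 164, 71, 16471, array([422., 170.], dtype=float32)) 50.05
plane [ 4.66126069e-01  5.47783084e-03 -2.42237159e+02] slope deg 24.992968315022566 dir 0.6732988389233241 z at origin 52.53528449455567
wrist 0.8 [6.358e+02 3.620e+01 2.000e-01]
side 0.72 [6.344e+02 3.050e+01 4.000e-01]
```

View pics/w11.png

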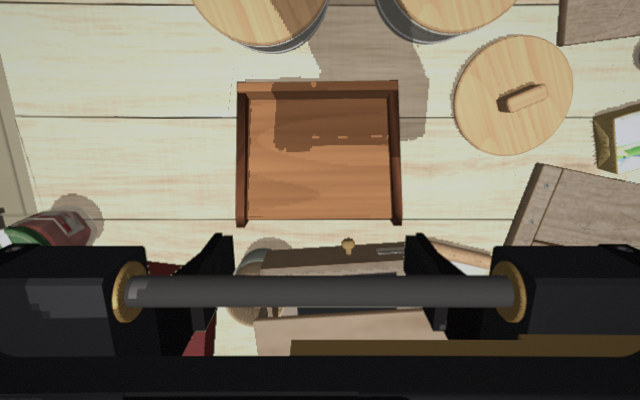

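R is confirmed: held at −4.6 N, with its disc at z=99 all round. The stand (columns 240–400, lip at row 85) has yaw ≈ 0°, a slope of 25°, and its centre near (633,33). I'll take the spare lid by its bar ends, so the gripper body stays clear of canister R, and put it on the stand.

```bash
python3 - <<'E'
from h import *
from scipy.spatial.transform import Rotation as Ro
s,c=np.sin(np.radians(25)),np.cos(np.radians(25)); n=np.array([-s,0,c]); u=np.array([c,0,s])
T=np.array([622,33,48])+26*n+5*u
best=[]
for g in(1,-1):
    q=Ro.from_matrix(np.c_[g*u,[0,-g,0],-n]).as_quat()
    js=[bot.inverse_kinematics(list(T+h*n),list(q)) for h in(0,120)]
    print(g,[None if j is None else np.round(j,2) for j in js])
    if all(j is not None for j in js): best.append((abs(js[0][6]),list(q)))
q=min(best)[1]
d=yaws([556,272,250],24); pick(556,272,26,d,40)
bot.goto(list(T+130*n),q); bot.move_straight(list(T+25*n),v=120); bot.hold(.2)
t=bot.move_straight(list(T-3*n),v=20,force_limit=5); print("stop",t,tcp(),T,bot.read_time_s())
bot.release(); bot.hold(.3); bot.move_straight(list(T+120*n),v=200)
p=[620,33,300]; bot.goto(p,down(yaws(p,0))); f,P=wrist("w12")
m=(np.hypot(P[...,0]-610,P[...,1]-33)<95)&(P[...,2]<150)
Q=P[m]; h=(Q-np.array([633,33,53.1]))@n; k=(h>20)&(h<26.5); L=np.c_[(Q-np.array([633,33,53.1]))@u,Q[:,1]-33,h][k]
(cx,cy),r=cv2.minEnclosingCircle(L[:,:2].astype(np.float32)); print("disc in slope frame",cx,cy,r,np.median(L[:,2]),"expect x",-11/c, bot.read_time_s())
b=bot.grab_frame("side"); cv2.imwrite("pics/side12.png",cv2.resize(b["color"][60:360,150:470],None,fx=1.8,fy=1.8))
for r in bot.place_of("side","lid_1"): print(r["p"],np.round(r["location"]))
a=cv2.imread("pics/w12.png"); cv2.imwrite("pics/f12.png",np.hstack([cv2.imread("pics/side12.png")[:400],a[:400,200:420]]))
E
```

```text
1 [array([ 0.45,  0.25, -0.67,  2.03,  0.47,  0.52, -2.1 ]), array([ 1.38, -0.11, -1.46,  2.02, -0.1 ,  0.7 , -1.61])]
-1 [array([ 0.91,  0.48, -1.24,  2.01,  0.91,  0.69,  0.74]), array([ 1.25, -0.06, -1.36,  2.02, -0.01,  0.7 ,  1.45])]
pick False [555.7 271.5 248.5] 45.5 45.7 56.0333
stop True [615.7  33.   73.3] [615.54346413  33.          73.67709377] 60.125
disc in slope frame -32.326690673828125 1.5019385814666748 91.52042388916016 22.921556954516554 expect x -12.13715710858741 64.0417
0.95 [437. -29.  80.]
0.85 [427. 164.  75.]
0.81 [623.  32.  51.]
```

View pics/f12.png

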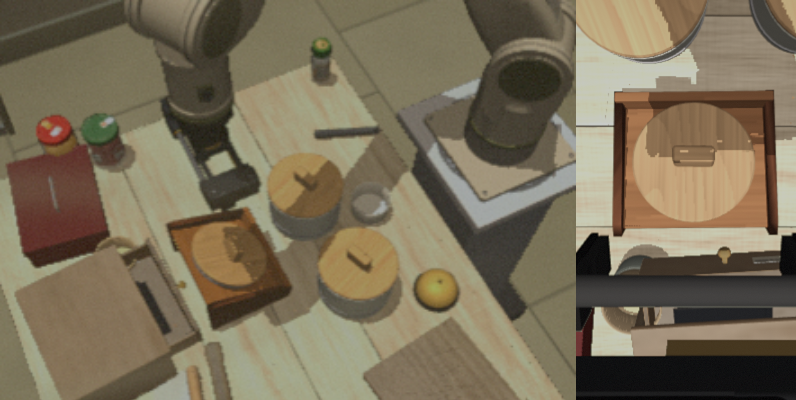

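The lid lies on the slope near the lip, at about (693,160) in the composite. I'll measure precisely whether it has settled against the lip, and do a final check of the scene.

```bash
python3 - <<'E'
from h import *
s,c=np.sin(np.radians(25)),np.cos(np.radians(25)); n=np.array([-s,0,c]); u=np.array([c,0,s])
f,P=wrist(); D=P-np.array([633,33,53.1]); S=np.stack([D@u,D[...,1],D@n],-1)
m=(np.hypot(S[...,0]+12,S[...,1])<40)&(S[...,2]>46)&(S[...,2]<58); q=S[m]
print("bar top: centre",np.round((q.min(0)+q.max(0))/2,1),"size",np.round(np.ptp(q,0),1),"h",np.median(q[:,2]),"expect x -12.1")
m=(abs(S[...,1])<6)&(S[...,0]<-60)&(S[...,0]>-110)&(S[...,2]>0)&(S[...,2]<35)
q=S[m]; print(np.round(q[np.argsort(q[:,0])][:, [0,2]],1)[::4].tolist())
for a in range(0,360,45):
    k=np.hypot(S[...,0]+12-50*np.cos(np.radians(a)),S[...,1]-50*np.sin(np.radians(a)))<8; print(a,np.round(np.nanmedian(S[k][:,2]),1),end="; ")
for y in(-150,150): 
    pass
bot.grab_frame("scene")
for t in("mill","biscuit_1","lid_1"): print(t,[(round(r["p"],2),np.round(r["location"]).tolist()) for r in bot.place_of("scene",t)])
E
```

```text
bar top: centre [-11.7  -1.7  50.4] size [18.6 45.3  8.7] h 52.42797616660877 expect x -12.1
[[-94.3, 24.3], [-93.6, 25.8], [-93.4, 26.3], [-92.3, 26.0], [-92.1, 26.4], [-91.6, 24.8], [-90.9, 26.3], [-90.6, 27.0], [-90.0, 25.6], [-89.6, 26.3], [-89.0, 24.9], [-88.7, 25.6], [-88.4, 26.3], [-87.5, 25.5], [-87.3, 26.1], [-86.6, 24.9], [-86.1, 26.0], [-85.9, 26.4], [-85.0, 25.6], [-84.6, 26.5], [-84.3, 24.4], [-84.0, 25.1], [-83.7, 25.8], [-83.3, 26.7], [-83.0, 21.8], [-82.8, 22.3], [-82.7, 25.3], [-82.4, 23.2], [-81.8, 21.7], [-81.5, 22.3], [-80.5, 21.7], [-80.1, 22.8], [-79.6, 23.8], [-78.9, 22.7], [-78.5, 23.5], [-77.8, 25.1], [-77.6, 22.8], [-77.2, 23.6], [-76.3, 22.8], [-76.2, 23.1], [-75.6, 21.6], [-75.2, 22.6], [-75.1, 22.8], [-73.8, 22.9], [-73.7, 23.2], [-72.8, 22.4], [-72.6, 22.9], [-72.3, 23.6], [-71.4, 22.8], [-71.0, 23.6], [-70.5, 22.0], [-69.9, 23.4], [-69.5, 24.3], [-68.9, 22.7], [-68.9, 22.9], [-68.1, 21.8], [-67.6, 22.9], [-67.4, 23.4], [-66.5, 22.7], [-66.2, 23.5], [-65.5, 22.0], [-65.1, 23.2], [-64.9, 23.7], [-63.9, 22.9], [-63.8, 23.3], [-63.0, 22.2], [-62.6, 23.2], [-61.9, 21.8], [-61.5, 22.8], [-61.3, 23.5], [-60.4, 22.4], [-60.0, 23.5]]
0 22.9; 45 23.0; 90 23.3; 135 23.1; 180 22.9; 225 22.8; 270 22.6; 315 22.7; mill []
biscuit_1 []
lid_1 [(0.96, [432.0, -21.0, 76.0]), (0.85, [621.0, 32.0, 48.0])]
```

The disc edge meets the lip, the lid lies flat to within ±0.4 mm, and its centre is where expected. Handing in.

```bash
python3 -c "
from cell import bot
print(bot.read_opening(),bot.read_time_s()); print(bot.finish_job())"
```

```text
87.3762378144372 64.3917
the job is handed in; nothing more can be done
None
```

I handed the job in at 64 s: both biscuits are in the previously empty canister, both canisters are closed with lids that lie flush and held pulls of over 4 N, and the third lid lies flat on the stand against its lip (I identified it as the spare by elimination, without trying it on either canister).

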